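# Rebuild the hub stack on the stub shaft

### The arm

A 7-joint arm with a two-finger parallel gripper is mounted at the origin on the work surface. World frame = base frame: x ahead of the robot, y to its left, z up, the work surface at z = 0. Lengths are in m, angles in rad, forces in N, time in s.
With the tool pointing down it reaches from about 0.425 to 0.825 m from the base axis. Payload 3.6 kg.
Tool frame: the origin (TCP) lies at the very end of the fingers, on their centre line; the grasp point (between the pads) lies 19 mm behind it; z points along the fingers, y is the direction in which the jaws open and shut (so a half turn about z gives the same grasp; the last joint's range is limited). The gripper opens to 93 mm and grips with 3 to 60 N. Pads are 15 mm wide; open, the fingers measure 128 mm over their backs; the gripper's body (75 mm by 188 mm) begins 65 mm behind the grasp point.
Start: joints at [1.22, 0.615, -0.013, 1.423, 0.008, 1.103, -0.04], TCP at [0.207, -0.616, 0.219] pointing down, gripper open.
Joint ranges: [-3.12, 3.12], [-0.3, 2.06], [-1.34, 1.32], [0.26, 2.42], [-1.36, 4.5], [0.01, 1.98], [-2.84, 2.84]. Speed limits (rad/s): [2.79, 2.79, 3.14, 3.14, 3.14, 3.14, 3.14].

### API

Orientations are given as a unit quaternion [x, y, z, w].
In Python, from station import arm gives the robot as it stands.
- The arm moves only by the tool step_arm, never from a script. Its argument "series" is a list of rows, each a list of 3 entries, a list of its own where there are three numbers: the turn, a rotation vector about the tool's x, y, z scaled (see below), then the shift along the tool's x, y, z scaled (see below), then the gripper's target within -1 to 1 (fully open at 1, half-way at 0, shut at -1). A call has 1 to 20 rows; each row is the pose to reach, as a shift and turn from the pose measured when the call began, along the tool's axes at that moment; what a row does not reach only later rows make up. The controller multiplies each number of a shift by 0.15 m and each number of a turn by 90 degrees. A row lasts 1/10 s, in which the tool goes at most 50 mm and 8.59 degrees, less where a joint would pass 70% of its speed; a pose out of reach is approached as far as the arm can. A call with a number of a shift or a turn outside -1 to 1 is refused whole. A call with a gripper value outside its range is refused whole. The fingers move at their own pace and stop on an object; "squeeze" is the grip in N (left out, the last holds). Time passes only in rows, so rows that repeat a pose let the fingers close. It gives the time, the measured TCP pose, the force and the opening at its end, in the units of the state.
- arm.read_state(): the state, without advancing time (a new reading comes with each control period).
- arm.get_image(name): name is "scene" or "top" or "wrist"; returns (picture, depth): 384x512x3 uint8, red, green, blue; 384x512 float32, m along the optical axis (not along the pixel's ray), 0 where there is no reading.
- arm.camera_params(name): a dict with "intrinsics" (3x3 intrinsics, pixels), "rvec" (rotation vector, rad) and "tvec" (3), from world to camera coordinates, as OpenCV has them. Camera axes: x right, y down, z forward; pixel columns grow to the right and rows downward; lengths in m; the calibration is good to about 2 mm. A picture is of the moment at which its call begins: read the wrist's pose just before it. camera_params takes no time and is no camera call; for the wrist camera it gives the pose at the moment of the call.
- arm.hand_in(): hands the job in, once; it reports no verdict.
The state is a dict: "time_s": time; "qpos": joint angles; "dq": joint speeds; "effort": joint torques, N m; "tcp_pos": TCP position; "orientation": TCP orientation; "wrist_force": force on the tool from outside, world axes, zero at the start; "torque": the same for the moment, N m; "grip_width": opening from 0.0 (shut) to 1.0 (fully open).
Only numpy, scipy, OpenCV 4.12 (cv2) and the standard library are available. Lean on these libraries where they do the work, as an engineer would, in place of code of your own. Each camera call takes 0.05 s, during which the arm holds its last target.

### The job

Take the worn bush off the upright stub shaft and leave it lying in the scrap tray. Then slide the new parts onto the shaft in this order from the bottom up: bearing ring, plain sleeve, flanged collar (flange down), hexagonal collar, each seated flat on the one below. Leave the grease tin, the bolt cup and the hammer where they are.

Things in the scene. Friction and masses are not known exactly. Their poses are not given: they have to be found in the camera images.
- stub: fixed steel stub shaft: a round dark foot 110 mm across and 20 mm high carrying a plain upright round post 20 mm in diameter that ends 80 mm above the table; its last 5 mm taper to 10 mm across. Origin: centre of the foot's underside, on the post's axis; z up. Parts on the shaft rest on the foot's top, 20 mm above the origin.
- tray: fixed square open aluminium scrap tray, 140 x 140 mm outside, 30 mm high, walls 4 mm, floor at most 5 mm. Origin: centre of its underside; x and y along its sides.
- worn_bush: worn, rust-brown plain ring, 44 mm outside diameter, 28 mm high, 27 mm bore; at the start it sits on the shaft, on the foot. Origin: centre of its lower face; z along its axis.
- bearing: bearing ring: the widest and flattest ring, steel with a black seal line round its upper face, 60 mm outside diameter, 14 mm high, 27 mm bore. Lies flat. Origin: centre of its lower face; z along its axis, up.
- sleeve: plain round steel sleeve, 38 mm outside diameter, 20 mm high, 27 mm bore. Stands upright. Origin: centre of its lower face; z along its axis, up.
- flanged_collar: steel collar with a step: a flange 52 mm in diameter and 4 mm high at its foot, above it a neck 36 mm in diameter and 12 mm high (16 mm in all), 27 mm bore. Stands flange down. Origin: centre of the flange's lower face; z along its axis, up.
- hex_collar: hexagonal steel collar, 36 mm across flats, 16 mm high, 27 mm wide bore, no thread. Lies flat. Origin: centre of its lower face; z up; its own x axis is square to one pair of flats (the other pairs at 60 degree steps).
- grease_tin: bystander: small round tin with a green band, 42 mm in diameter, 55 mm high. Origin: centre of its underside.
- bolt_cup: bystander: small white cup with bolts in it, 42 mm in diameter, 45 mm high. Origin: centre of its underside.
- hammer: bystander: hammer with a green handle lying on the far side of the table. Origin: on its underside, about mid-length.
Not all that is in view belongs to the job. What is shaped like the worn_bush but blue, purple or yellow is not meant.

How it is judged:
By the outcome, as a careful person would: the job done as asked, in the order asked, and still so for the second after the job is handed in, with the robot touching nothing.
It also fails if it takes over 115 s, if anything falls off the work surface, if the arm or the gripper's body presses on something with over 40 N, if the wrist force passes 120 N, or if a joint passes its speed limit or range.

## Working session

There is one attempt and no reset: what is moved stays moved. The work goes in short steps, Python scripts to look and compute and a tool call to move; the robot and the scene stay as the last step left them, time stands still between calls to the robot, and variables do not carry over. Pictures are saved under pics/ and viewed, and the job is handed in when it is done.

Besides the shell and the picture viewer there is one more tool, called after "Request:" by a JSON object that holds its "name" and its "arguments", one argument or row to a line. step_arm: Moves the arm, as the interface text tells. Its arguments: {"type":"object","properties":{"series":{"type":"array"},"squeeze":{"type":"number"}},"required":["series"]}

```bash
ls; mkdir -p pics
cat > h.py <<'E'
import numpy as np, cv2
from station import arm
from scipy.spatial.transform import Rotation as R
def cam(n):
    p=arm.camera_params(n); K=np.array(p["intrinsics"],float); Rm=cv2.Rodrigues(np.array(p["rvec"],float))[0]; t=np.array(p["tvec"],float).ravel()
    return K,Rm,t
def grab(n,f):
    c=cam(n); im,d=arm.get_image(n); cv2.imwrite("pics/"+f+".png",cv2.cvtColor(im,cv2.COLOR_RGB2BGR)); np.savez("pics/"+f+".npz",im=im,d=d,K=c[0],R=c[1],t=c[2]); return im,d,c
def load(f):
    z=np.load("pics/"+f+".npz"); return z["im"],z["d"],(z["K"],z["R"],z["t"])
def ray(c,u,v,z):
    K,Rm,t=c; o=-Rm.T@t; d=Rm.T@np.linalg.inv(K)@np.array([u,v,1.]); return o+d*(z-o[2])/d[2]
def cloud(d,c):
    K,Rm,t=c; v,u=np.indices(d.shape); P=np.stack([(u-K[0,2])/K[0,0]*d,(v-K[1,2])/K[1,1]*d,d],-1)
    return (P-t)@Rm
def proj(c,P):
    K,Rm,t=c; p=K@(Rm@np.array(P,float)+t); return p[:2]/p[2]
E
python3 - <<'E'
from h import *
print(arm.read_state())
for n in("scene","top","wrist"):
    im,d,c=grab(n,n+"0"); print(n,-c[1].T@c[2])
E
```

```text
pics
{'time_s': 0.0, 'qpos': array([ 1.2205028 ,  0.61589262, -0.01258182,  1.42490595,  0.00810414,
        1.10338666, -0.04035227]), 'dq': array([-0.00158903, -0.00033344,  0.00064663, -0.00130953, -0.00086286,
        0.00068016,  0.00012327]), 'effort': array([ 4.60991960e-04, -4.58941126e+01,  2.09303414e-01, -1.65744925e+01,
       -6.10432774e-02,  2.04401370e-02,  2.33461242e-04]), 'tcp_pos': array([ 0.20654372, -0.61547313,  0.2174962 ]), 'orientation': array([ 9.86915433e-01,  1.61233719e-01, -2.34446418e-04, -1.24928962e-03]), 'wrist_force': array([-0.38623259,  0.40477083, -0.27854267]), 'torque': array([0.04926536, 0.00342304, 0.0164428 ]), 'grip_width': 1.0015990343034562}
scene [ 0.96389042 -0.57215496  0.55137903]
top [0.53297369 0.01819729 1.03055207]
wrist [ 0.26815733 -0.59497117  0.38338051]
```

View pics/top0.png

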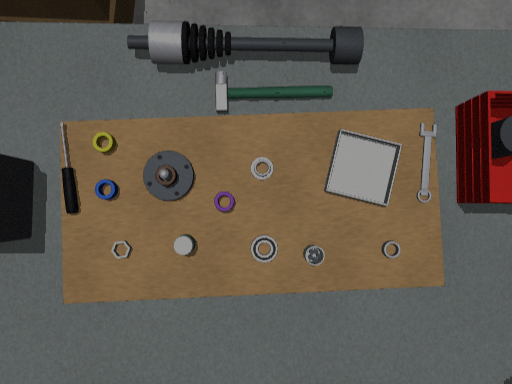

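View pics/scene0.png

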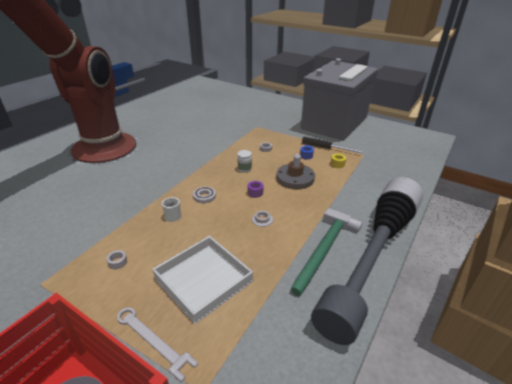

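View pics/wrist0.png

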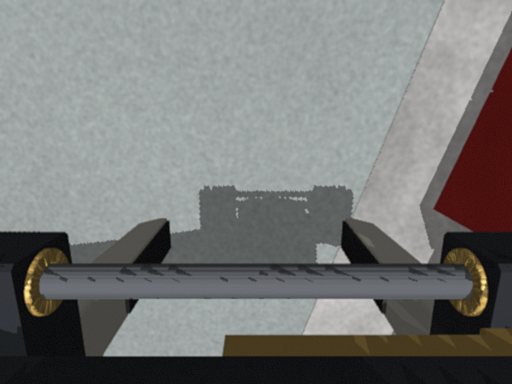

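The top view shows the stub with the bush at (168,175), hex (121,250), tin (184,245), bearing (264,249), cup (314,255), sleeve (391,249), flanged collar (262,168) and tray (363,167).

Run:
```python
from h import *
im,d,c=load("top0")
P=cloud(d,c)
print("table z",np.median(P[280:290,80:400,2]))
for n,u,v,r,zt in [("hex",121,250,16,.016),("bearing",264,249,20,.014),("sleeve",391,249,16,.02),("flanged",262,168,17,.016),("stub",168,175,30,.02),("tray",363,167,50,.03),("tin",184,245,16,.055),("cup",314,255,16,.045),("purple",224,202,16,.028),("blue",106,189,16,.028),("yellow",104,142,16,.028),("hammer",270,92,60,.03)]:
    Q=P[v-r:v+r+1,u-r:u+r+1]; m=(Q[...,2]>max(0.006,0.0))
    vv,uu=np.nonzero(m); 
    pts=np.stack([uu+u-r,vv+v-r],1).astype(np.int32)
    (cu,cv),rad=cv2.minEnclosingCircle(pts)
    hz=np.percentile(Q[m][:,2],[50,95])
    w=ray(c,cu,cv,zt); S=ray(c,cu+rad+.5,cv,zt)
    print(n,(round(cu,1),round(cv,1)),"z",hz.round(4),"xyz",w.round(4),"diam",round(2*np.linalg.norm(S-w),4),"reach",round(np.hypot(*w[:2]),3), "cloudmean",Q[m][:,:2].mean(0).round(4))
z=cv2.resize(cv2.cvtColor(im,cv2.COLOR_RGB2BGR)[120:270,90:290],None,fx=4,fy=4,interpolation=cv2.INTER_CUBIC); cv2.imwrite("pics/topz.png",z)
```

```text
table z -0.0009784887797835277
hex (116.3, 246.9) z [0.0138 0.0175] xyz [0.4483 0.2914 0.016 ] diam 0.0611 reach 0.535 cloudmean [0.4459 0.2789]
bearing (265.3, 247.2) z [0.0124 0.0157] xyz [ 0.4492 -0.0308  0.014 ] diam 0.0984 reach 0.45 cloudmean [ 0.449  -0.0269]
sleeve (384.5, 249.4) z [0.0172 0.0216] xyz [ 0.4464 -0.2907  0.02  ] diam 0.0709 reach 0.533 cloudmean [ 0.4502 -0.2987]
flanged (259.0, 167.0) z [0.014  0.0166] xyz [ 0.6244 -0.0157  0.016 ] diam 0.0566 reach 0.625 cloudmean [ 0.6228 -0.0215]
stub (171.0, 171.0) z [0.0187 0.0499] xyz [0.6134 0.176  0.02  ] diam 0.1314 reach 0.638 cloudmean [0.6048 0.1807]
tray (366.4, 160.6) z [0.0252 0.0313] xyz [ 0.6394 -0.2494  0.03  ] diam 0.2607 reach 0.686 cloudmean [ 0.6261 -0.2398]
tin (182.7, 246.7) z [0.0527 0.0562] xyz [0.4527 0.1435 0.055 ] diam 0.0612 reach 0.475 cloudmean [0.4593 0.1401]
cup (318.3, 257.3) z [0.0364 0.0449] xyz [ 0.4312 -0.1417  0.045 ] diam 0.0725 reach 0.454 cloudmean [ 0.4368 -0.1331]
purple (226.0, 203.0) z [0.0261 0.0295] xyz [0.5447 0.0553 0.028 ] diam 0.0584 reach 0.548 cloudmean [0.5498 0.0597]
blue (104.5, 191.4) z [0.0252 0.0292] xyz [0.5676 0.3159 0.028 ] diam 0.0602 reach 0.65 cloudmean [0.5733 0.3097]
yellow (108.0, 144.0) z [0.0253 0.0302] xyz [0.67  0.311 0.028] diam 0.0812 reach 0.739 cloudmean [0.6702 0.3094]
hammer (269.1, 85.9) z [0.0443 0.0685] xyz [ 0.8013 -0.0362  0.03  ] diam 0.3539 reach 0.802 cloudmean [ 0.8355 -0.0244]
```

View pics/topz.png

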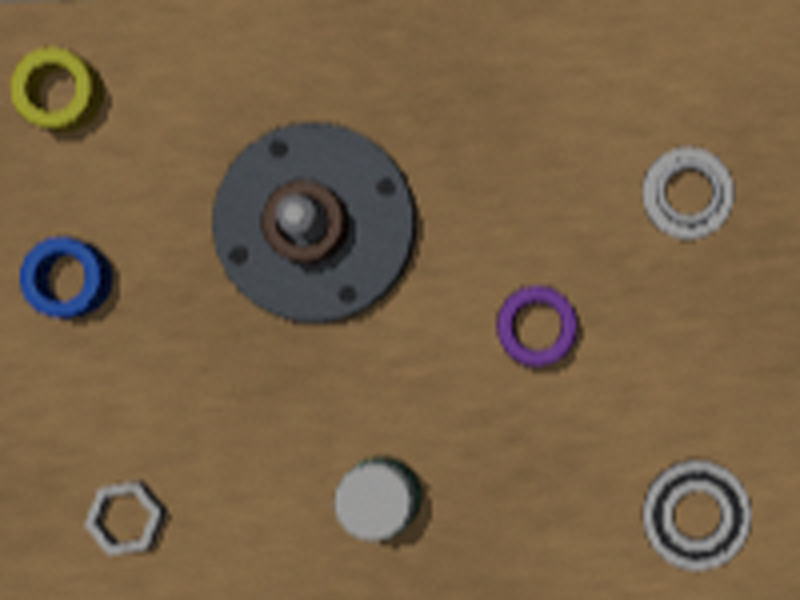

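Run:
```python
from h import *
im,d,c=load("top0")
hsv=cv2.cvtColor(im,cv2.COLOR_RGB2HSV)
S,V=hsv[...,1],hsv[...,2]
def blob(u,v,r,mask):
    m=np.zeros_like(mask); m[v-r:v+r,u-r:u+r]=mask[v-r:v+r,u-r:u+r]
    cs,_=cv2.findContours(m,cv2.RETR_EXTERNAL,cv2.CHAIN_APPROX_NONE)
    return max(cs,key=cv2.contourArea)
grey=((S<70)&(V>75)).astype(np.uint8)*255
foot=((S<75)&(V>40)).astype(np.uint8)*255
sat=((S>120)&(V>60)).astype(np.uint8)*255
for n,u,v,r,zt,mk in [("hex",121,250,16,.016,grey),("bearing",264,249,20,.014,grey),("sleeve",391,249,16,.02,grey),("flangedflange",262,168,17,.004,grey),("foot",168,175,32,.02,foot),("tray",363,167,50,.03,grey),("tin",184,245,16,.055,grey),("cup",314,255,16,.045,grey)]:
    k=blob(u,v,r,mk); (cu,cv),rad=cv2.minEnclosingCircle(k); M=cv2.moments(k); mu,mv=M['m10']/M['m00'],M['m01']/M['m00']
    w=ray(c,mu,mv,zt);s=np.linalg.norm(ray(c,mu+1,mv,zt)-w)
    e=cv2.fitEllipse(k)
    print(n,"mom",round(mu,1),round(mv,1),"xyz",w.round(4),"encl",ray(c,cu,cv,zt)[:2].round(4),"diam",round(2*(rad+.5)*s,4),"areadiam",round(2*np.sqrt(M['m00']/np.pi)*s+s,4),"ell",[round(x*s,4) for x in e[1]])
    if n in("tray",):
        b=cv2.minAreaRect(k); print([ray(c,*p,zt)[:2].round(4) for p in cv2.boxPoints(b)])
# hex orientation
k=blob(121,250,16,grey); p=k[:,0].astype(float); W=np.array([ray(c,a,b,.016)[:2] for a,b in p]); W-=W.mean(0)
th=np.degrees(np.arctan2(W[:,1],W[:,0])); r=np.hypot(*W.T)
print("hex corner angle mod 60", np.degrees(np.angle(np.sum((r-r.mean())*np.exp(6j*np.radians(th)))))/6)
# bush: rust
rust=((hsv[...,0]<14)&(S>60)&(V>40)).astype(np.uint8)*255
k=blob(166,176,14,rust);h=cv2.convexHull(k);M=cv2.moments(h);print("bush",ray(c,M['m10']/M['m00'],M['m01']/M['m00'],.048),cv2.minEnclosingCircle(h))
print(proj(c,[.6134,.18,.048]),"post")
# post via depth>.06
P=cloud(d,c); q=(P[...,2]>.06); q[:, :145]=0;q[:,195:]=0;q[:150]=0;q[200:]=0; print("post",P[q].mean(0),q.sum())
```

```text
hex mom 120.2 249.3 xyz [0.4433 0.2829 0.016 ] encl [0.4438 0.2823] diam 0.0437 areadiam 0.0389 ell [np.float64(0.0368), np.float64(0.0379)]
bearing mom 263.8 248.4 xyz [ 0.4466 -0.0275  0.014 ] encl [ 0.4467 -0.0271] diam 0.0627 areadiam 0.0605 ell [np.float64(0.0576), np.float64(0.0593)]
sleeve mom 391.9 249.3 xyz [ 0.4466 -0.307   0.02  ] encl [ 0.4466 -0.3066] diam 0.0407 areadiam 0.0385 ell [np.float64(0.0356), np.float64(0.0374)]
flangedflange mom 261.7 167.9 xyz [ 0.6236 -0.0221  0.004 ] encl [ 0.6238 -0.022 ] diam 0.0546 areadiam 0.0519 ell [np.float64(0.0494), np.float64(0.0503)]
foot mom 167.7 175.2 xyz [0.6043 0.1829 0.02  ] encl [0.6042 0.1827] diam 0.1111 areadiam 0.1088 ell [np.float64(0.1065), np.float64(0.1068)]
tray mom 363.7 167.0 xyz [ 0.6253 -0.2434  0.03  ] encl [ 0.6253 -0.2429] diam 0.1979 areadiam 0.1583 ell [np.float64(0.1622), np.float64(0.1647)]
[array([ 0.5741, -0.1581]), array([ 0.7101, -0.1922]), array([ 0.6772, -0.3297]), array([ 0.5412, -0.2944])]
tin mom 182.7 244.9 xyz [0.4564 0.1436 0.055 ] encl [0.4564 0.1429] diam 0.0441 areadiam 0.041 ell [np.float64(0.0379), np.float64(0.0404)]
cup mom 314.5 255.2 xyz [ 0.4355 -0.1337  0.045 ] encl [ 0.4356 -0.1337] diam 0.0453 areadiam 0.0428 ell [np.float64(0.04), np.float64(0.0418)]
hex corner angle mod 60 -21.211721067896445
bush [0.60303016 0.18397829 0.048     ] ((165.0, 175.0), 10.049975395202637)
[166.9858386  169.93807409] post
post [0.59901893 0.16727853 0.15971543] 90
```

```bash
cat >> h.py <<'E'
def plan(targets,yaw,pos=None,Rt0=None):
    """targets list of xyz; prints (turn, shift) numbers per call"""
    s=arm.read_state()
    if pos is None: pos=s["tcp_pos"]
    if Rt0 is None: Rt0=R.from_quat(s["orientation"]).as_matrix()
    c,n=np.cos(np.radians(yaw)),np.sin(np.radians(yaw))
    Rd=np.array([[c,n,0],[n,-c,0],[0,0,-1.]])
    print("t",round(s["time_s"],2),"pos",s["tcp_pos"].round(4),"F",np.round(s["wrist_force"],1),"grip mm",round(93*s["grip_width"],1))
    pos=np.array(pos,float); Rt=Rt0
    for T in targets:
        T=np.array(T,float)
        while True:
            dl=Rt.T@(T-pos)/.15
            f=min(1,.99/max(1e-9,np.abs(dl).max()))
            if f<1:
                k=int(np.ceil(1/f)); f=1/k
            turn=R.from_matrix(Rt.T@Rd).as_rotvec()/(np.pi/2)
            print("turn",turn.round(3).tolist(),"shift",(dl*f).round(3).tolist(),"rows>=",int(np.ceil(np.linalg.norm(T-pos)*f/.05)),"->",(pos+f*(T-pos)).round(3))
            pos=pos+f*(T-pos); Rt=Rd
            if f==1: break
E
python3 - <<'E'
from h import *
plan([[.45,-.22,.22],[.57,.15,.22]],38.8)
E
```

```text
t 0.15 pos [ 0.2066 -0.6157  0.2178] F [-0.4 -0.4 -0.4] grip mm 93.1
turn [-0.001, -0.0, -0.225] shift [0.792, -0.661, -0.004] rows>= 4 -> [ 0.288 -0.484  0.219]
turn [0.0, 0.0, 0.0] shift [0.972, -0.346, -0.005] rows>= 4 -> [ 0.369 -0.352  0.219]
turn [0.0, 0.0, 0.0] shift [0.972, -0.346, -0.005] rows>= 4 -> [ 0.45 -0.22  0.22]
turn [0.0, 0.0, 0.0] shift [0.723, -0.474, 0.0] rows>= 3 -> [ 0.49  -0.097  0.22 ]
turn [0.0, 0.0, 0.0] shift [0.723, -0.474, 0.0] rows>= 3 -> [0.53  0.027 0.22 ]
turn [0.0, 0.0, 0.0] shift [0.723, -0.474, 0.0] rows>= 3 -> [0.57 0.15 0.22]
```

Request:
{"name": "step_arm", "arguments": {
  "series": [
    [[0,0,-0.225],[0.79,-0.66,0],1],
    [[0,0,-0.225],[0.79,-0.66,0],1],
    [[0,0,-0.225],[0.79,-0.66,0],1],
    [[0,0,-0.225],[0.79,-0.66,0],1],
    [[0,0,-0.225],[0.79,-0.66,0],1]
  ],
  "squeeze": 25
}}

```text
time_s: 0.65
tcp_pos: [0.2888, -0.4825, 0.2181]
orientation: [0.943, 0.334, 0.0, -0.001]
wrist_force: [0.0, -0.5, -0.3]
grip_width: 0.998
```

Request:
{"name": "step_arm", "arguments": {
  "series": [
    [[0,0,0],[0.97,-0.35,0],1],
    [[0,0,0],[0.97,-0.35,0],1],
    [[0,0,0],[0.97,-0.35,0],1],
    [[0,0,0],[0.97,-0.35,0],1]
  ]
}}

```text
time_s: 1.05
tcp_pos: [0.3723, -0.3455, 0.2185]
orientation: [0.941, 0.338, 0.002, -0.002]
wrist_force: [0.0, -0.4, 0.2]
grip_width: 1.002
```

Request:
{"name": "step_arm", "arguments": {
  "series": [
    [[0,0,0],[0.97,-0.35,0],1],
    [[0,0,0],[0.97,-0.35,0],1],
    [[0,0,0],[0.97,-0.35,0],1],
    [[0,0,0],[0.97,-0.35,0],1]
  ]
}}

```text
time_s: 1.45
tcp_pos: [0.4544, -0.2083, 0.2195]
orientation: [0.94, 0.341, 0.003, -0.003]
wrist_force: [0.4, 0.0, 0.8]
grip_width: 1.002
```

Run:
```python
from h import *
plan([[.57,.15,.22]],38.8)
```

```text
t 1.45 pos [ 0.4544 -0.2083  0.2195] F [0.4 0.  0.8] grip mm 93.2
turn [-0.002, -0.005, 0.012] shift [0.708, -0.446, 0.006] rows>= 3 -> [ 0.493 -0.089  0.22 ]
turn [0.0, 0.0, 0.0] shift [0.699, -0.46, -0.001] rows>= 3 -> [0.531 0.031 0.22 ]
turn [0.0, 0.0, 0.0] shift [0.699, -0.46, -0.001] rows>= 3 -> [0.57 0.15 0.22]
```

Request:
{"name": "step_arm", "arguments": {
  "series": [
    [[0,0,0.012],[0.7,-0.45,0],1],
    [[0,0,0.012],[0.7,-0.45,0],1],
    [[0,0,0.012],[0.7,-0.45,0],1],
    [[0,0,0.012],[0.7,-0.45,0],1]
  ]
}}

```text
time_s: 1.85
tcp_pos: [0.4934, -0.0862, 0.2206]
orientation: [0.942, 0.335, 0.004, -0.003]
wrist_force: [-0.5, -0.1, 0.1]
grip_width: 1.002
```

Request:
{"name": "step_arm", "arguments": {
  "series": [
    [[0,0,0],[0.7,-0.46,0],1],
    [[0,0,0],[0.7,-0.46,0],1],
    [[0,0,0],[0.7,-0.46,0],1],
    [[0,0,0],[0.7,-0.46,0],1]
  ]
}}

```text
time_s: 2.25
tcp_pos: [0.533, 0.036, 0.2218]
orientation: [0.942, 0.337, 0.005, -0.004]
wrist_force: [0.8, 0.3, -0.2]
grip_width: 0.999
```

Request:
{"name": "step_arm", "arguments": {
  "series": [
    [[0,0,0],[0.67,-0.46,0],1],
    [[0,0,0],[0.67,-0.46,0],1],
    [[0,0,0],[0.67,-0.46,0],1],
    [[0,0,0],[0.67,-0.46,0],1],
    [[0,0,0],[0.67,-0.46,0],1],
    [[0,0,0],[0.67,-0.46,0],1]
  ]
}}

```text
time_s: 2.85
tcp_pos: [0.5675, 0.1486, 0.2229]
orientation: [0.943, 0.334, 0.004, -0.003]
wrist_force: [-0.4, 0.1, 0.1]
grip_width: 0.999
```

Run:
```python
from h import *
print(arm.read_state()["qpos"].round(2))
im,d,c=grab("wrist","w1"); print(-c[1].T@c[2], c[1][2])
plan([[.604,.183,.15]],38.8)
for z in(.02,.048,.08): print(proj(c,[.604,.183,z]))
```

```text
[-0.14  0.52 -0.23  1.61  0.13  1.02 -1.3 ]
[0.61678821 0.18853717 0.38933679] [-0.17854443 -0.14144826 -0.9737116 ]
t 2.9 pos [0.5674 0.1491 0.2231] F [-0.3 -0.9 -0.3] grip mm 92.8
turn [-0.002, -0.007, 0.003] shift [0.326, -0.021, 0.491] rows>= 2 -> [0.604 0.183 0.15 ]
[253.06131876 125.8446292 ]
[252.78685125 126.84931204]
[252.41294541 128.21798694]
```

View pics/w1.png

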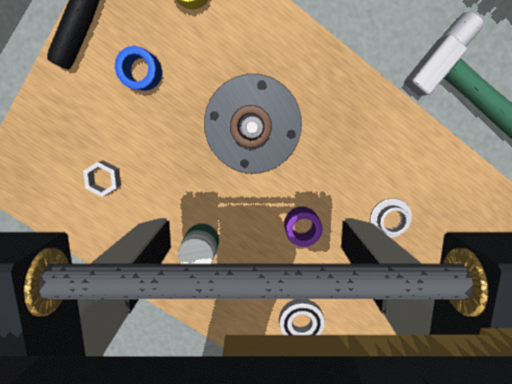

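The wrist view shows the foot at (253,123), post top (252,127), hex (101,179), and flanged collar (391,218); measuring those.

```bash
cat >> h.py <<'E'
def blobs(im,c,L,mask):
    for n,u,v,r,zt in L:
        m=np.zeros(mask.shape,np.uint8); v0=max(v-r,0);u0=max(u-r,0); m[v0:v+r,u0:u+r]=mask[v0:v+r,u0:u+r]
        cs,_=cv2.findContours(m,cv2.RETR_EXTERNAL,cv2.CHAIN_APPROX_NONE); k=cv2.convexHull(max(cs,key=cv2.contourArea))
        M=cv2.moments(k); mu,mv=M['m10']/M['m00'],M['m01']/M['m00']; w=ray(c,mu,mv,zt); s=np.linalg.norm(ray(c,mu+1,mv,zt)-w)
        cc=cv2.minEnclosingCircle(k)
        print(n,round(mu,1),round(mv,1),w.round(4),"areadiam",round((2*np.sqrt(M['m00']/np.pi)+1)*s,4),"encl",ray(c,*cc[0],zt)[:2].round(4),round((2*cc[1]+1)*s,4))
E
python3 - <<'E'
from h import *
im,d,c=load("w1"); hsv=cv2.cvtColor(im,cv2.COLOR_RGB2HSV); H,S,V=[hsv[...,i].astype(int) for i in range(3)]
for u,v in[(225,123),(253,127),(237,127),(101,168),(200,200),(391,202),(302,305)]: print((u,v),hsv[v,u])
g=((S<60)&(V>60)).astype(np.uint8)
rust=((S>70)&((H<12)|(H>170))&(V>30)).astype(np.uint8)
br=((S<40)&(V>150)).astype(np.uint8)
blobs(im,c,[("foot",253,123,55,.02)],g); blobs(im,c,[("bush",252,127,24,.048)],rust); blobs(im,c,[("posttip",252,127,14,.08),("hex",101,179,22,.016),("flange",391,218,24,.004)],br)
E
```

```text
(225, 123) [108  26 127]
(253, 127) [ 15   2 240]
(237, 127) [ 11 105  80]
(101, 168) [ 12  37 187]
(200, 200) [ 17 112 128]
(391, 202) [128   5 224]
(302, 305) [120   3 234]
foot 252.3 123.1 [0.6058 0.1856 0.02  ] areadiam 0.1099 encl [0.606  0.1854] 0.1114
bush 250.4 126.0 [0.6031 0.1855 0.048 ] areadiam 0.0428 encl [0.6029 0.1857] 0.044
posttip 251.5 126.5 [0.6047 0.1847 0.08  ] areadiam 0.0193 encl [0.6047 0.1847] 0.0199
hex 99.3 178.9 [0.443  0.2844 0.016 ] areadiam 0.0384 encl [0.4421 0.2843] 0.0437
flange 391.4 216.6 [ 0.6255 -0.0198  0.004 ] areadiam 0.0489 encl [ 0.6244 -0.0192] 0.0527
```

Run:
```python
from h import *
plan([[.6035,.185,.105],[.6035,.185,.026]],38.8)
```

```text
t 2.9 pos [0.5674 0.1491 0.2231] F [-0.3 -0.9 -0.3] grip mm 92.8
turn [-0.002, -0.007, 0.003] shift [0.329, -0.032, 0.791] rows>= 3 -> [0.604 0.185 0.105]
turn [0.0, 0.0, 0.0] shift [0.0, 0.0, 0.527] rows>= 2 -> [0.604 0.185 0.026]
```

Request:
{"name": "step_arm", "arguments": {
  "series": [
    [[-0.002,-0.007,0.003],[0.33,-0.03,0.1],1],
    [[-0.002,-0.007,0.003],[0.33,-0.03,0.1],1],
    [[-0.002,-0.007,0.003],[0.33,-0.03,0.79],1],
    [[-0.002,-0.007,0.003],[0.33,-0.03,0.79],1],
    [[-0.002,-0.007,0.003],[0.33,-0.03,0.79],1],
    [[-0.002,-0.007,0.003],[0.33,-0.03,0.79],1],
    [[-0.002,-0.007,0.003],[0.33,-0.03,0.79],1]
  ]
}}

```text
time_s: 3.6
tcp_pos: [0.6059, 0.1849, 0.1082]
orientation: [0.943, 0.331, 0.003, 0.0]
wrist_force: [1.0, 1.1, -0.4]
grip_width: 1.004
```

Run:
```python
from h import *
plan([[.6035,.185,.026]],38.8)
```

```text
t 3.6 pos [0.6059 0.1849 0.1082] F [ 1.   1.1 -0.4] grip mm 93.3
turn [0.002, -0.003, -0.001] shift [-0.014, -0.012, 0.548] rows>= 2 -> [0.604 0.185 0.026]
```

Request:
{"name": "step_arm", "arguments": {
  "series": [
    [[0,-0.003,0],[-0.014,-0.012,0.3],1],
    [[0,-0.003,0],[-0.014,-0.012,0.54],1],
    [[0,-0.003,0],[-0.014,-0.012,0.54],1],
    [[0,-0.003,0],[-0.014,-0.012,0.54],1],
    [[0,-0.003,0],[-0.014,-0.012,0.54],1]
  ]
}}

```text
time_s: 4.1
tcp_pos: [0.6061, 0.1859, 0.0306]
orientation: [0.944, 0.331, 0.004, 0.001]
wrist_force: [-0.0, 0.2, -0.3]
grip_width: 0.996
```

Request:
{"name": "step_arm", "arguments": {
  "series": [
    [[0,0,0],[0,0,0],-1],
    [[0,0,0],[0,0,0],-1],
    [[0,0,0],[0,0,0],-1],
    [[0,0,0],[0,0,0],-1],
    [[0,0,0],[0,0,0],-1],
    [[0,0,0],[0,0,0],-1],
    [[0,0,0],[0,0,0],-1],
    [[0,0,0],[0,0,0],-1]
  ],
  "squeeze": 25
}}

```text
time_s: 4.9
tcp_pos: [0.6058, 0.1861, 0.0304]
orientation: [0.943, 0.331, 0.003, 0.001]
wrist_force: [-1.2, -0.0, 0.5]
grip_width: 0.461
```

Run:
```python
from h import *
plan([[.6035,.185,.14]],38.8)
```

```text
t 4.9 pos [0.6058 0.1861 0.0304] F [-1.2 -0.   0.5] grip mm 42.9
turn [0.003, -0.003, -0.001] shift [-0.012, -0.001, -0.731] rows>= 3 -> [0.604 0.185 0.14 ]
```

Request:
{"name": "step_arm", "arguments": {
  "series": [
    [[0,0,0],[0,0,-0.2],-1],
    [[0,0,0],[0,0,-0.4],-1],
    [[0,0,0],[0,0,-0.7],-1],
    [[0,0,0],[0,0,-0.75],-1],
    [[0,0,0],[0,0,-0.75],-1],
    [[0,0,0],[0,0,-0.75],-1]
  ]
}}

```text
time_s: 5.5
tcp_pos: [0.6035, 0.1853, 0.1408]
orientation: [0.944, 0.331, 0.001, 0.001]
wrist_force: [0.5, 0.1, -3.9]
grip_width: 0.464
```

Run:
```python
from h import *
grab("scene","s1")
plan([[.626,-.243,.14],[.626,-.243,.02]],38.8)
```

```text
t 5.55 pos [0.6033 0.1852 0.1403] F [ 0.8  0.6 -2.9] grip mm 43.2
turn [0.002, -0.0, -0.001] shift [-0.555, 0.774, 0.002] rows>= 3 -> [0.611 0.042 0.14 ]
turn [0.0, 0.0, 0.0] shift [-0.557, 0.773, 0.001] rows>= 3 -> [ 0.618 -0.1    0.14 ]
turn [0.0, 0.0, 0.0] shift [-0.557, 0.773, 0.001] rows>= 3 -> [ 0.626 -0.243  0.14 ]
turn [0.0, 0.0, 0.0] shift [0.0, 0.0, 0.8] rows>= 3 -> [ 0.626 -0.243  0.02 ]
```

View pics/s1.png

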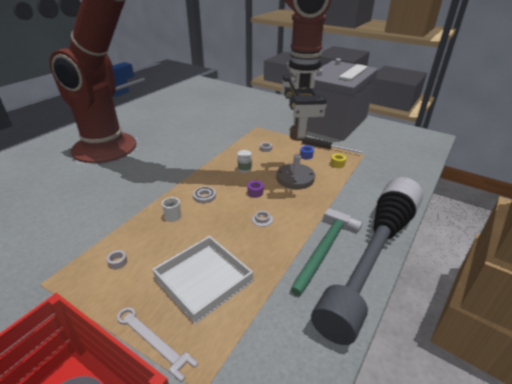

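The bush is held at (299,130), clear of the post. On to the tray.

Request:
{"name": "step_arm", "arguments": {
  "series": [
    [[0,0,0],[-0.28,0.39,0],-1],
    [[0,0,0],[-0.56,0.77,0],-1],
    [[0,0,0],[-0.56,0.77,0],-1],
    [[0,0,0],[-0.56,0.77,0],-1],
    [[0,0,0],[-0.56,0.77,0],-1]
  ]
}}

```text
time_s: 6.05
tcp_pos: [0.6088, 0.0403, 0.1384]
orientation: [0.944, 0.329, -0.002, 0.001]
wrist_force: [0.6, 1.0, -2.1]
grip_width: 0.458
```

Request:
{"name": "step_arm", "arguments": {
  "series": [
    [[0,0,0],[-0.56,0.77,0],-1],
    [[0,0,0],[-0.56,0.77,0],-1],
    [[0,0,0],[-0.56,0.77,0],-1],
    [[0,0,0],[-0.56,0.77,0],-1],
    [[0,0,0],[-0.56,0.77,0],-1]
  ]
}}

```text
time_s: 6.55
tcp_pos: [0.6143, -0.102, 0.1372]
orientation: [0.944, 0.329, -0.002, -0.0]
wrist_force: [0.8, 0.9, -3.1]
grip_width: 0.462
```

Request:
{"name": "step_arm", "arguments": {
  "series": [
    [[0,0,0],[-0.56,0.77,0],-1],
    [[0,0,0],[-0.56,0.77,0],-1],
    [[0,0,0],[-0.56,0.77,0],-1],
    [[0,0,0],[-0.56,0.77,0],-1],
    [[0,0,0],[-0.56,0.77,0],-1],
    [[0,0,0],[-0.56,0.77,0],-1]
  ]
}}

```text
time_s: 7.15
tcp_pos: [0.6213, -0.2396, 0.1369]
orientation: [0.943, 0.332, -0.002, -0.002]
wrist_force: [-0.3, 1.4, -3.1]
grip_width: 0.459
```

Run:
```python
from h import *
plan([[.626,-.243,.02]],38.8)
```

```text
t 7.15 pos [ 0.6213 -0.2396  0.1369] F [-0.3  1.4 -3.1] grip mm 42.7
turn [-0.003, 0.001, -0.001] shift [0.012, 0.041, 0.779] rows>= 3 -> [ 0.626 -0.243  0.02 ]
```

Request:
{"name": "step_arm", "arguments": {
  "series": [
    [[0,0,0],[0.012,0.04,0.3],-1],
    [[0,0,0],[0.012,0.04,0.6],-1],
    [[0,0,0],[0.012,0.04,0.7],-1],
    [[0,0,0],[0.012,0.04,0.79],-1],
    [[0,0,0],[0.012,0.04,0.79],-1],
    [[0,0,0],[0.012,0.04,0.79],-1],
    [[0,0,0],[0.012,0.04,0.79],-1]
  ]
}}

```text
time_s: 7.85
tcp_pos: [0.6276, -0.2432, 0.0207]
orientation: [0.943, 0.332, 0.0, -0.001]
wrist_force: [1.1, -0.6, -2.1]
grip_width: 0.461
```

Request:
{"name": "step_arm", "arguments": {
  "series": [
    [[0,0,0],[0,0,0.025],-1],
    [[0,0,0],[0,0,0.03],-1],
    [[0,0,0],[0,0,0.03],-1],
    [[0,0,0],[0,0,0.03],0.4],
    [[0,0,0],[0,0,0.03],0.4],
    [[0,0,0],[0,0,0.03],0.4],
    [[0,0,0],[0,0,0.03],0.4],
    [[0,0,0],[0,0,0.03],0.4],
    [[0,0,0],[0,0,0.03],0.4],
    [[0,0,0],[0,0,-0.2],0.4],
    [[0,0,0],[0,0,-0.5],0.4],
    [[0,0,0],[0,0,-0.6],0.4],
    [[0,0,0],[0,0,-0.6],0.4],
    [[0,0,0],[0,0,-0.6],0.4]
  ]
}}

```text
time_s: 9.25
tcp_pos: [0.6268, -0.2432, 0.1096]
orientation: [0.943, 0.332, -0.001, -0.001]
wrist_force: [-0.5, 0.5, -0.0]
grip_width: 0.701
```

Run:
```python
from h import *
grab("scene","s2")
plan([[.42,-.05,.13]],38.8)
```

```text
t 9.3 pos [ 0.6262 -0.243   0.1087] F [-0.6 -0.8 -0.8] grip mm 65.3
turn [-0.003, 0.001, -0.001] shift [-0.133, -0.932, -0.066] rows>= 3 -> [ 0.523 -0.147  0.119]
turn [0.0, 0.0, 0.0] shift [-0.133, -0.932, -0.071] rows>= 3 -> [ 0.42 -0.05  0.13]
```

View pics/s2.png

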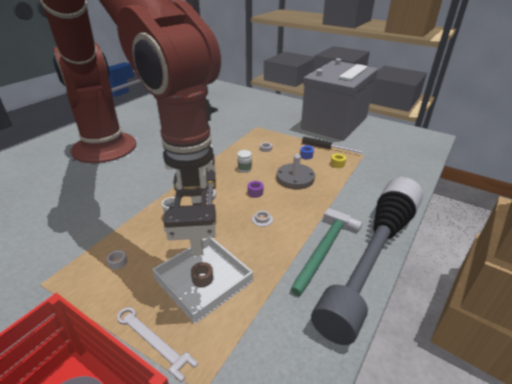

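The bush lies in the middle of the tray, at (202,273). Next is the bearing.

Request:
{"name": "step_arm", "arguments": {
  "series": [
    [[-0.003,0,0],[-0.07,-0.5,-0.07],0.8],
    [[-0.003,0,0],[-0.13,-0.93,-0.07],0.8],
    [[-0.003,0,0],[-0.13,-0.93,-0.07],0.8],
    [[-0.003,0,0],[-0.13,-0.93,-0.07],0.8],
    [[-0.003,0,0],[-0.13,-0.93,-0.07],0.8]
  ]
}}

```text
time_s: 9.8
tcp_pos: [0.5224, -0.1458, 0.1186]
orientation: [0.943, 0.332, -0.002, -0.001]
wrist_force: [-0.2, -0.4, -0.1]
grip_width: 0.9
```

Run:
```python
from h import *
plan([[.447,-.0265,.12],[.447,-.0265,.004]],38.8)
```

```text
t 9.8 pos [ 0.5224 -0.1458  0.1186] F [-0.2 -0.4 -0.1] grip mm 83.7
turn [-0.002, 0.002, 0.0] shift [0.107, -0.935, -0.007] rows>= 3 -> [ 0.447 -0.026  0.12 ]
turn [0.0, 0.0, 0.0] shift [-0.0, 0.0, 0.773] rows>= 3 -> [ 0.447 -0.026  0.004]
```

Request:
{"name": "step_arm", "arguments": {
  "series": [
    [[-0.002,0.002,0],[0.107,-0.935,0],0.8],
    [[-0.002,0.002,0],[0.107,-0.935,0],0.8],
    [[-0.002,0.002,0],[0.107,-0.935,0],0.8],
    [[-0.002,0.002,0],[0.107,-0.935,0],0.8],
    [[-0.002,0.002,0],[0.107,-0.935,0.3],0.8],
    [[-0.002,0.002,0],[0.107,-0.935,0.5],0.8],
    [[-0.002,0.002,0],[0.107,-0.935,0.5],0.8],
    [[-0.002,0.002,0],[0.107,-0.935,0.5],0.8]
  ]
}}

```text
time_s: 10.6
tcp_pos: [0.4477, -0.0276, 0.0434]
orientation: [0.943, 0.332, -0.0, 0.001]
wrist_force: [1.1, -0.2, 0.7]
grip_width: 0.901
```

Run:
```python
from h import *
plan([[.447,-.0265,.004]],38.8)
grab("wrist","w2")
```

```text
t 10.6 pos [ 0.4477 -0.0276  0.0434] F [ 1.1 -0.2  0.7] grip mm 83.8
turn [0.0, 0.001, -0.001] shift [0.001, -0.009, 0.263] rows>= 1 -> [ 0.447 -0.026  0.004]
```

View pics/w2.png

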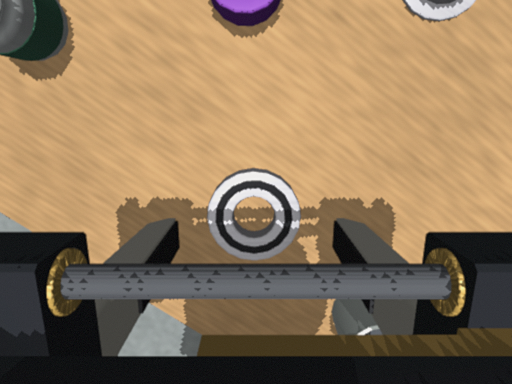

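The bearing shows centred between the fingers at (254,214); checking it numerically.

Run:
```python
from h import *
im,d,c=load("w2"); hsv=cv2.cvtColor(im,cv2.COLOR_RGB2HSV); S,V=hsv[...,1],hsv[...,2]
dark=((V<60)).astype(np.uint8); dark[262:]=0; dark[:, :205]=0; dark[:,305:]=0; dark[:165]=0
p=np.argwhere(dark)[:,::-1]; h=cv2.convexHull(p.astype(np.int32)); e=cv2.fitEllipse(h); print(e, ray(c,*e[0],.014))
e=(253.5,214.); print(ray(c,254,170,.014),ray(c,254,259,.014),ray(c,208,214,.014),ray(c,300,214,.014))
```

```text
((253.48486328125, 216.82699584960938), (70.97119140625, 75.31260681152344), 88.6531982421875) [ 0.44629836 -0.02650465  0.014     ]
[ 0.46988595 -0.00802085  0.014     ] [ 0.42394744 -0.0448301   0.014     ] [ 0.42984059 -0.00301959  0.014     ] [ 0.46608411 -0.04816005  0.014     ]
```

Request:
{"name": "step_arm", "arguments": {
  "series": [
    [[0,0,0],[0,-0.008,0.15],0.8],
    [[0,0,0],[0,-0.008,0.26],0.8],
    [[0,0,0],[0,-0.008,0.26],0.8],
    [[0,0,0],[0,-0.008,0.26],0.8],
    [[0,0,0],[0,-0.008,0.26],0.8]
  ]
}}

```text
time_s: 11.15
tcp_pos: [0.4487, -0.0267, 0.0065]
orientation: [0.943, 0.332, 0.002, 0.001]
wrist_force: [-0.4, 0.0, -0.3]
grip_width: 0.899
```

Request:
{"name": "step_arm", "arguments": {
  "series": [
    [[0,0,0],[0,0,0],-1],
    [[0,0,0],[0,0,0],-1],
    [[0,0,0],[0,0,0],-1],
    [[0,0,0],[0,0,0],-1],
    [[0,0,0],[0,0,0],-1],
    [[0,0,0],[0,0,0],-1]
  ],
  "squeeze": 30
}}

```text
time_s: 11.75
tcp_pos: [0.4486, -0.0265, 0.0068]
orientation: [0.943, 0.332, 0.002, 0.001]
wrist_force: [-0.4, 0.6, 6.5]
grip_width: 0.641
```

Run:
```python
from h import *
plan([[.447,-.0265,.12],[.604,.1845,.14]],38.8)
```

```text
t 11.75 pos [ 0.4486 -0.0265  0.0068] F [-0.4  0.6  6.5] grip mm 59.6
turn [0.002, -0.002, -0.001] shift [-0.006, -0.004, -0.754] rows>= 3 -> [ 0.447 -0.026  0.12 ]
turn [0.0, 0.0, 0.0] shift [0.849, -0.22, -0.067] rows>= 3 -> [0.526 0.079 0.13 ]
turn [0.0, 0.0, 0.0] shift [0.849, -0.22, -0.067] rows>= 3 -> [0.604 0.184 0.14 ]
```

Request:
{"name": "step_arm", "arguments": {
  "series": [
    [[0,0,0],[0,0,-0.2],-1],
    [[0,0,0],[0,0,-0.5],-1],
    [[0,0,0],[0,0,-0.8],-1],
    [[0,0,0],[0.2,-0.05,-0.85],-1],
    [[0,0,0],[0.5,-0.13,-0.85],-1],
    [[0,0,0],[0.84,-0.22,-0.85],-1],
    [[0,0,0],[0.84,-0.22,-0.85],-1],
    [[0,0,0],[0.84,-0.22,-0.85],-1]
  ]
}}

```text
time_s: 12.55
tcp_pos: [0.5254, 0.0795, 0.1337]
orientation: [0.943, 0.333, 0.001, 0.001]
wrist_force: [-0.8, 0.4, -2.2]
grip_width: 0.64
```

Run:
```python
from h import *
plan([[.606,.1855,.13],[.606,.1855,.1]],38.8)
```

```text
t 12.55 pos [0.5254 0.0795 0.1337] F [-0.8  0.4 -2.2] grip mm 59.6
turn [0.002, -0.001, 0.001] shift [0.862, -0.212, 0.026] rows>= 3 -> [0.606 0.186 0.13 ]
turn [0.0, 0.0, 0.0] shift [0.0, 0.0, 0.2] rows>= 1 -> [0.606 0.186 0.1  ]
```

Request:
{"name": "step_arm", "arguments": {
  "series": [
    [[0,0,0],[0.43,-0.1,0],-1],
    [[0,0,0],[0.7,-0.17,0],-1],
    [[0,0,0],[0.86,-0.21,0],-1],
    [[0,0,0],[0.86,-0.21,0.02],-1],
    [[0,0,0],[0.86,-0.21,0.12],-1],
    [[0,0,0],[0.86,-0.21,0.18],-1],
    [[0,0,0],[0.86,-0.21,0.18],-1],
    [[0,0,0],[0.86,-0.21,0.18],-1]
  ]
}}

```text
time_s: 13.35
tcp_pos: [0.6056, 0.1835, 0.1066]
orientation: [0.943, 0.332, 0.001, 0.001]
wrist_force: [0.5, 0.2, -2.2]
grip_width: 0.639
```

Run:
```python
from h import *
plan([[.606,.1855,.03]],38.8)
im,d,c=grab("wrist","w3"); print(proj(c,[.605,.1845,.08]))
```

```text
t 13.35 pos [0.6056 0.1835 0.1066] F [ 0.5  0.2 -2.2] grip mm 59.4
turn [0.002, -0.0, 0.0] shift [0.01, -0.01, 0.511] rows>= 2 -> [0.606 0.186 0.03 ]
[254.20904682 217.52147813]
```

View pics/w3.png

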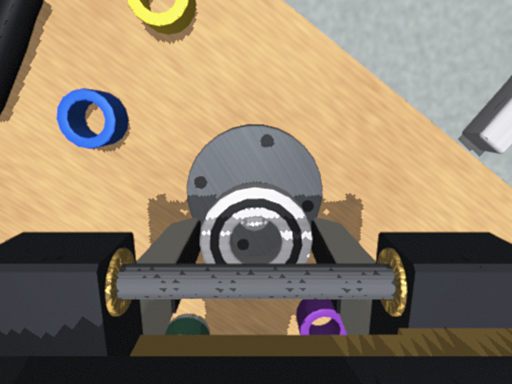

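Request:
{"name": "step_arm", "arguments": {
  "series": [
    [[0,0,0],[0.01,-0.01,0.05],-1],
    [[0,0,0],[0.01,-0.01,0.1],-1],
    [[0,0,0],[0.01,-0.01,0.15],-1],
    [[0,0,0],[0.01,-0.01,0.2],-1],
    [[0,0,0],[0.01,-0.01,0.23],-1],
    [[0,0,0],[0.01,-0.01,0.23],-1]
  ]
}}

```text
time_s: 14.0
tcp_pos: [0.6058, 0.1859, 0.0716]
orientation: [0.943, 0.333, 0.0, 0.001]
wrist_force: [0.5, -0.5, -1.5]
grip_width: 0.64
```

Request:
{"name": "step_arm", "arguments": {
  "series": [
    [[0,0,0],[0,0,0.08],-1],
    [[0,0,0],[0,0,0.16],-1],
    [[0,0,0],[0,0,0.22],-1],
    [[0,0,0],[0,0,0.26],-1],
    [[0,0,0],[0,0,0.28],-1],
    [[0,0,0],[0,0,0.29],-1],
    [[0,0,0],[0,0,0.29],-1]
  ]
}}

```text
time_s: 14.7
tcp_pos: [0.606, 0.1859, 0.0281]
orientation: [0.943, 0.333, 0.0, 0.001]
wrist_force: [0.7, 0.6, -0.6]
grip_width: 0.641
```

Request:
{"name": "step_arm", "arguments": {
  "series": [
    [[0,0,0],[0,0,0.01],-1],
    [[0,0,0],[0,0,0.01],-1],
    [[0,0,0],[0,0,0.01],0.75],
    [[0,0,0],[0,0,0.01],0.75],
    [[0,0,0],[0,0,0.01],0.75],
    [[0,0,0],[0,0,0.01],0.75],
    [[0,0,0],[0,0,0.01],0.75],
    [[0,0,0],[0,0,-0.2],0.75],
    [[0,0,0],[0,0,-0.5],0.75],
    [[0,0,0],[0,0,-0.75],0.75],
    [[0,0,0],[0,0,-0.75],0.75],
    [[0,0,0],[0,0,-0.75],0.75]
  ]
}}

```text
time_s: 15.9
tcp_pos: [0.6061, 0.1862, 0.1415]
orientation: [0.943, 0.333, 0.001, 0.001]
wrist_force: [0.1, -0.1, -0.5]
grip_width: 0.874
```

Run:
```python
from h import *
plan([[.447,-.305,.14]],38.8)
im,d,c=grab("wrist","w4"); im,d,c=grab("scene","s4")
cv2.imwrite("pics/s4z.png",cv2.resize(cv2.cvtColor(im,cv2.COLOR_RGB2BGR)[120:220,220:370],None,fx=4,fy=4,interpolation=cv2.INTER_CUBIC))
```

```text
t 15.9 pos [0.6061 0.1862 0.1415] F [ 0.1 -0.1 -0.5] grip mm 81.3
turn [0.002, -0.001, 0.0] shift [-0.96, 0.628, 0.004] rows>= 4 -> [0.553 0.022 0.141]
turn [0.0, 0.0, 0.0] shift [-0.959, 0.629, 0.003] rows>= 4 -> [ 0.5   -0.141  0.141]
turn [0.0, 0.0, 0.0] shift [-0.959, 0.629, 0.003] rows>= 4 -> [ 0.447 -0.305  0.14 ]
```

View pics/w4.png

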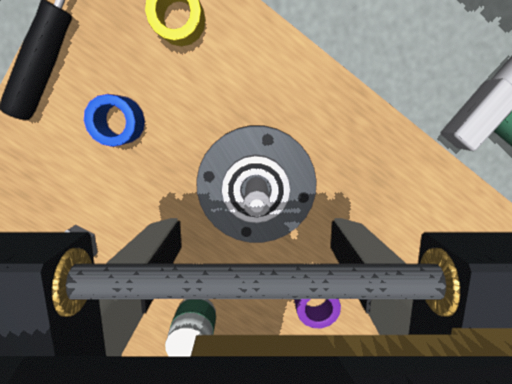

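View pics/s4z.png

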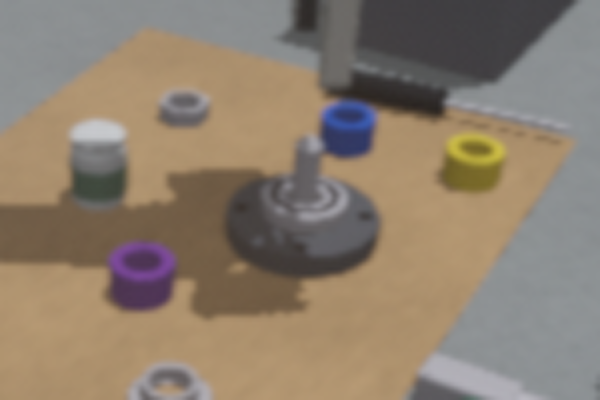

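The bearing lies flat on the foot around the post. Going for the sleeve.

Request:
{"name": "step_arm", "arguments": {
  "series": [
    [[0,0,0],[-0.96,0.63,0],0.4],
    [[0,0,0],[-0.96,0.63,0],0.4],
    [[0,0,0],[-0.96,0.63,0],0.4],
    [[0,0,0],[-0.96,0.63,0],0.4],
    [[0,0,0],[-0.96,0.63,0],0.4]
  ]
}}

```text
time_s: 16.5
tcp_pos: [0.5494, 0.0157, 0.1379]
orientation: [0.944, 0.329, -0.004, 0.002]
wrist_force: [1.2, -0.4, -0.0]
grip_width: 0.696
```

Request:
{"name": "step_arm", "arguments": {
  "series": [
    [[0,0,0],[-0.96,0.63,0],0.4],
    [[0,0,0],[-0.96,0.63,0],0.4],
    [[0,0,0],[-0.96,0.63,0],0.4],
    [[0,0,0],[-0.96,0.63,0],0.4],
    [[0,0,0],[-0.96,0.63,0],0.4]
  ]
}}

```text
time_s: 17.0
tcp_pos: [0.4933, -0.152, 0.1381]
orientation: [0.946, 0.325, -0.006, 0.002]
wrist_force: [-0.7, 0.6, 0.0]
grip_width: 0.698
```

Run:
```python
from h import *
plan([[.447,-.3055,.07]],38.8)
```

```text
t 17.0 pos [ 0.4933 -0.152   0.1381] F [-0.7  0.6  0. ] grip mm 64.9
turn [0.0, 0.009, -0.009] shift [-0.866, 0.617, 0.466] rows>= 4 -> [ 0.447 -0.306  0.07 ]
```

Request:
{"name": "step_arm", "arguments": {
  "series": [
    [[0,0.009,-0.009],[-0.86,0.61,0],0.4],
    [[0,0.009,-0.009],[-0.86,0.61,0],0.4],
    [[0,0.009,-0.009],[-0.86,0.61,0],0.4],
    [[0,0.009,-0.009],[-0.86,0.61,0.2],0.4],
    [[0,0.009,-0.009],[-0.86,0.61,0.4],0.4],
    [[0,0.009,-0.009],[-0.86,0.61,0.55],0.4],
    [[0,0.009,-0.009],[-0.86,0.61,0.55],0.4],
    [[0,0.009,-0.009],[-0.86,0.61,0.55],0.4]
  ]
}}

```text
time_s: 17.8
tcp_pos: [0.4484, -0.3023, 0.057]
orientation: [0.943, 0.333, 0.001, -0.001]
wrist_force: [-0.2, 0.0, 0.4]
grip_width: 0.697
```

Run:
```python
from h import *
im,d,c=grab("wrist","w5")
plan([[.447,-.3055,.004]],38.8)
```

```text
t 17.85 pos [ 0.4488 -0.3029  0.0579] F [0.  1.2 0.2] grip mm 65.4
turn [0.001, -0.001, 0.001] shift [-0.021, 0.006, 0.359] rows>= 2 -> [ 0.447 -0.306  0.004]
```

View pics/w5.png

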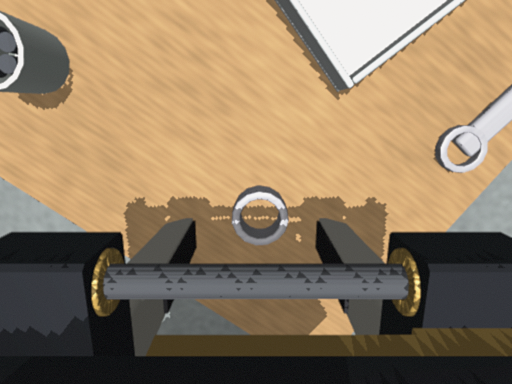

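Run:
```python
from h import *
im,d,c=load("w5"); P=cloud(d,c); Q=P[180:255,225:297]; m=(Q[...,2]>.012)&(Q[...,2]<.03)
q=Q[m]; print(len(q),(q.min(0)).round(4),q.max(0).round(4),((q.min(0)+q.max(0))/2).round(4))
t=q[q[:,2]>.018]
cc=cv2.minEnclosingCircle(((t[:,:2])*1000).astype(np.float32)); print("encl",cc, t.mean(0).round(4))
for u,v in [(259.5,187),(232,216),(288,216),(259.5,245)]: print(ray(c,u,v,.02).round(4))
cv2.imwrite("pics/w5z.png",cv2.resize(cv2.cvtColor(im,cv2.COLOR_RGB2BGR)[175:260,210:310],None,fx=6,fy=6,interpolation=cv2.INTER_NEAREST))
```

```text
1433 [ 0.4282 -0.3254  0.012 ] [ 0.4653 -0.2878  0.0217] [ 0.4467 -0.3066  0.0169]
encl ((446.5128173828125, -306.5758972167969), 18.906354904174805) [ 0.4469 -0.3063  0.0195]
[ 0.4631 -0.293   0.02  ]
[ 0.4366 -0.2913  0.02  ]
[ 0.4597 -0.3198  0.02  ]
[ 0.4321 -0.3182  0.02  ]
```

View pics/w5z.png

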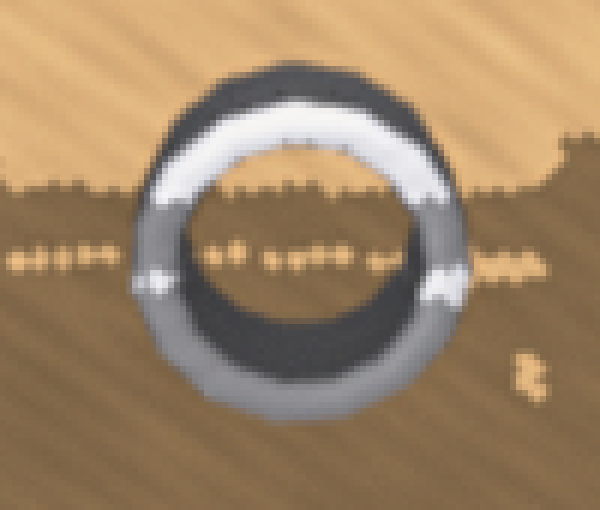

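Request:
{"name": "step_arm", "arguments": {
  "series": [
    [[0,0,0],[-0.027,0.009,0.15],0.4],
    [[0,0,0],[-0.027,0.009,0.3],0.4],
    [[0,0,0],[-0.027,0.009,0.35],0.4],
    [[0,0,0],[-0.027,0.009,0.35],0.4],
    [[0,0,0],[-0.027,0.009,0.35],0.4]
  ]
}}

```text
time_s: 18.35
tcp_pos: [0.4477, -0.3067, 0.0065]
orientation: [0.943, 0.333, 0.002, 0.001]
wrist_force: [0.5, 0.3, -0.2]
grip_width: 0.699
```

Request:
{"name": "step_arm", "arguments": {
  "series": [
    [[0,0,0],[0,0,0],-1],
    [[0,0,0],[0,0,0],-1],
    [[0,0,0],[0,0,0],-1],
    [[0,0,0],[0,0,0],-1],
    [[0,0,0],[0,0,0],-1],
    [[0,0,0],[0,0,0],-1]
  ],
  "squeeze": 25
}}

```text
time_s: 18.95
tcp_pos: [0.4478, -0.3067, 0.0069]
orientation: [0.943, 0.333, 0.002, 0.001]
wrist_force: [-0.9, 0.1, 4.4]
grip_width: 0.407
```

Run:
```python
from h import *
s=arm.read_state(); p=s["tcp_pos"]; print(p)
plan([[p[0],p[1],.13],[.606,.1855,.14]],38.8)
```

```text
[ 0.44777553 -0.30670938  0.00687948]
t 18.95 pos [ 0.4478 -0.3067  0.0069] F [-0.9  0.1  4.4] grip mm 37.9
turn [0.002, -0.002, 0.001] shift [0.003, 0.003, -0.821] rows>= 3 -> [ 0.448 -0.307  0.13 ]
turn [0.0, 0.0, 0.0] shift [0.959, -0.632, -0.022] rows>= 4 -> [ 0.501 -0.143  0.133]
turn [0.0, 0.0, 0.0] shift [0.959, -0.632, -0.022] rows>= 4 -> [0.553 0.021 0.137]
turn [0.0, 0.0, 0.0] shift [0.959, -0.632, -0.022] rows>= 4 -> [0.606 0.186 0.14 ]
```

Request:
{"name": "step_arm", "arguments": {
  "series": [
    [[0,0,0],[0,0,-0.2],-1],
    [[0,0,0],[0,0,-0.5],-1],
    [[0,0,0],[0,0,-0.85],-1],
    [[0,0,0],[0.1,-0.07,-0.87],-1],
    [[0,0,0],[0.4,-0.26,-0.87],-1],
    [[0,0,0],[0.7,-0.46,-0.87],-1],
    [[0,0,0],[0.95,-0.63,-0.87],-1],
    [[0,0,0],[0.95,-0.63,-0.87],-1]
  ]
}}

```text
time_s: 19.75
tcp_pos: [0.501, -0.1338, 0.1377]
orientation: [0.94, 0.34, 0.004, -0.001]
wrist_force: [0.7, 0.0, -1.4]
grip_width: 0.407
```

Request:
{"name": "step_arm", "arguments": {
  "series": [
    [[0,0,0],[0.3,-0.2,0],-1],
    [[0,0,0],[0.6,-0.4,0],-1],
    [[0,0,0],[0.95,-0.63,0],-1],
    [[0,0,0],[0.95,-0.63,0],-1],
    [[0,0,0],[0.95,-0.63,0],-1]
  ]
}}

```text
time_s: 20.25
tcp_pos: [0.5509, 0.037, 0.1387]
orientation: [0.939, 0.345, 0.005, -0.003]
wrist_force: [-0.3, -0.3, -1.4]
grip_width: 0.413
```

Run:
```python
from h import *
plan([[.6055,.185,.11]],38.8)
```

```text
t 20.25 pos [0.5509 0.037  0.1387] F [-0.3 -0.3 -1.4] grip mm 38.4
turn [-0.002, -0.008, 0.017] shift [0.913, -0.516, 0.204] rows>= 4 -> [0.606 0.185 0.11 ]
```

Request:
{"name": "step_arm", "arguments": {
  "series": [
    [[0,0,0],[0.3,-0.16,0],-1],
    [[-0.002,-0.008,0.017],[0.6,-0.33,0],-1],
    [[-0.002,-0.008,0.017],[0.91,-0.51,0],-1],
    [[-0.002,-0.008,0.017],[0.91,-0.51,0],-1],
    [[-0.002,-0.008,0.017],[0.91,-0.51,0.1],-1],
    [[-0.002,-0.008,0.017],[0.91,-0.51,0.2],-1],
    [[-0.002,-0.008,0.017],[0.91,-0.51,0.2],-1],
    [[-0.002,-0.008,0.017],[0.91,-0.51,0.2],-1]
  ]
}}

```text
time_s: 21.05
tcp_pos: [0.6056, 0.1822, 0.1103]
orientation: [0.944, 0.331, -0.001, 0.001]
wrist_force: [0.7, 0.8, -0.7]
grip_width: 0.403
```

Run:
```python
from h import *
plan([[.6055,.185,.08],[.6055,.185,.041]],38.8)
```

```text
t 21.05 pos [0.6056 0.1822 0.1103] F [ 0.7  0.8 -0.7] grip mm 37.5
turn [0.0, 0.001, -0.001] shift [0.012, -0.015, 0.202] rows>= 1 -> [0.606 0.185 0.08 ]
turn [0.0, 0.0, 0.0] shift [0.0, 0.0, 0.26] rows>= 1 -> [0.606 0.185 0.041]
```

Request:
{"name": "step_arm", "arguments": {
  "series": [
    [[0,0,0],[0.012,-0.015,0],-1],
    [[0,0,0],[0.012,-0.015,0.06],-1],
    [[0,0,0],[0.012,-0.015,0.12],-1],
    [[0,0,0],[0.012,-0.015,0.18],-1],
    [[0,0,0],[0.012,-0.015,0.25],-1],
    [[0,0,0],[0.012,-0.015,0.25],-1],
    [[0,0,0],[0.012,-0.015,0.25],-1]
  ]
}}

```text
time_s: 21.75
tcp_pos: [0.6053, 0.185, 0.0722]
orientation: [0.944, 0.331, -0.001, 0.0]
wrist_force: [1.2, 0.4, 0.1]
grip_width: 0.403
```

Request:
{"name": "step_arm", "arguments": {
  "series": [
    [[0,0,0],[0,0,0.07],-1],
    [[0,0,0],[0,0,0.13],-1],
    [[0,0,0],[0,0,0.17],-1],
    [[0,0,0],[0,0,0.2],-1],
    [[0,0,0],[0,0,0.21],-1],
    [[0,0,0],[0,0,0.21],-1]
  ]
}}

```text
time_s: 22.35
tcp_pos: [0.6048, 0.1847, 0.041]
orientation: [0.944, 0.331, -0.002, 0.001]
wrist_force: [-2.0, -1.2, 2.0]
grip_width: 0.408
```

Request:
{"name": "step_arm", "arguments": {
  "series": [
    [[0,0,0],[0,0,0.005],-1],
    [[0,0,0],[0,0,0.005],0.3],
    [[0,0,0],[0,0,0.005],0.3],
    [[0,0,0],[0,0,0.005],0.3],
    [[0,0,0],[0,0,0.005],0.3],
    [[0,0,0],[0,0,0.005],0.3],
    [[0,0,0],[0,0,-0.2],0.3],
    [[0,0,0],[0,0,-0.5],0.3],
    [[0,0,0],[0,0,-0.7],0.3],
    [[0,0,0],[0,0,-0.7],0.3],
    [[0,0,0],[0,0,-0.7],0.3]
  ]
}}

```text
time_s: 23.45
tcp_pos: [0.6053, 0.185, 0.1465]
orientation: [0.944, 0.331, -0.001, 0.001]
wrist_force: [0.5, -0.1, -0.6]
grip_width: 0.654
```

Run:
```python
from h import *
im,d,c=grab("wrist","w6")
P=cloud(d,c); q=P[(P[...,2]>.046)&(P[...,2]<.062)&(np.hypot(P[...,0]-.605,P[...,1]-.1845)<.035)]
print(len(q)); 
if len(q): print(cv2.minEnclosingCircle((q[:,:2]*1000).astype(np.float32)), np.percentile(q[:,2],[10,50,90]))
plan([[.6245,-.0205,.14]],38.8)
```

```text
859
((603.850830078125, 184.73915100097656), 18.83890151977539) [0.05142666 0.05332536 0.05459123]
t 23.5 pos [0.6044 0.1846 0.1452] F [ 0.8  0.1 -0.9] grip mm 60.4
turn [-0.0, 0.004, -0.001] shift [-0.375, 0.575, 0.019] rows>= 3 -> [0.614 0.082 0.143]
turn [0.0, 0.0, 0.0] shift [-0.376, 0.575, 0.017] rows>= 3 -> [ 0.624 -0.021  0.14 ]
```

View pics/w6.png

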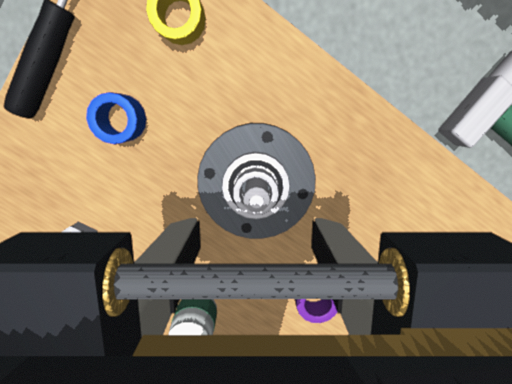

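The sleeve sits flat with its top at z≈0.054. Next is the flanged collar.

Request:
{"name": "step_arm", "arguments": {
  "series": [
    [[0,0.004,0],[-0.38,0.58,0],0.3],
    [[0,0.004,0],[-0.38,0.58,0],0.3],
    [[0,0.004,0],[-0.38,0.58,0],0.3],
    [[0,0.004,0],[-0.38,0.58,0],0.3]
  ]
}}

```text
time_s: 23.9
tcp_pos: [0.6136, 0.0777, 0.1435]
orientation: [0.944, 0.329, -0.002, -0.0]
wrist_force: [0.6, 1.5, 0.9]
grip_width: 0.65
```

Request:
{"name": "step_arm", "arguments": {
  "series": [
    [[0,0,0],[-0.38,0.57,0],0.4],
    [[0,0,0],[-0.38,0.57,0],0.4],
    [[0,0,0],[-0.38,0.57,0],0.4],
    [[0,0,0],[-0.38,0.57,0.3],0.4],
    [[0,0,0],[-0.38,0.57,0.6],0.4],
    [[0,0,0],[-0.38,0.57,0.6],0.4],
    [[0,0,0],[-0.38,0.57,0.6],0.4]
  ]
}}

```text
time_s: 24.6
tcp_pos: [0.6212, -0.0228, 0.053]
orientation: [0.944, 0.33, -0.003, -0.001]
wrist_force: [0.7, -0.4, 1.0]
grip_width: 0.699
```

Run:
```python
from h import *
im,d,c=grab("wrist","w7"); P=cloud(d,c)
q=P[(P[...,2]>.0125)&(P[...,2]<.022)&(np.hypot(P[...,0]-.6245,P[...,1]+.0205)<.03)]
C=cv2.minEnclosingCircle((q[:,:2]*1000).astype(np.float32)); print(len(q),C,np.percentile(q[:,2],[10,50,90]))
plan([[C[0][0]/1000,C[0][1]/1000,.0075]],38.8)
```

```text
1036 ((623.7064208984375, -20.810951232910156), 18.01201820373535) [0.01417988 0.01545005 0.01631408]
t 24.65 pos [ 0.6228 -0.0231  0.0547] F [0.2 0.8 0.7] grip mm 65.5
turn [-0.001, 0.001, -0.003] shift [0.015, -0.008, 0.315] rows>= 1 -> [ 0.624 -0.021  0.008]
```

View pics/w7.png

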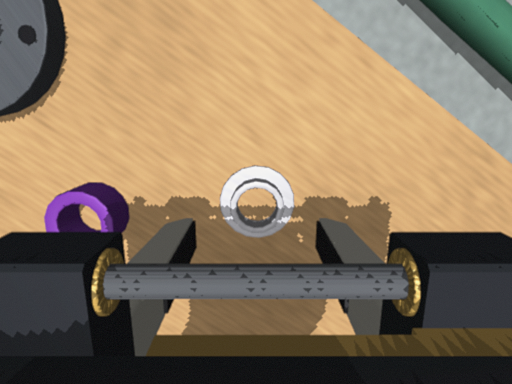

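Request:
{"name": "step_arm", "arguments": {
  "series": [
    [[0,0,0],[0.015,-0.008,0.15],0.4],
    [[0,0,0],[0.015,-0.008,0.28],0.4],
    [[0,0,0],[0.015,-0.008,0.31],0.4],
    [[0,0,0],[0.015,-0.008,0.31],0.4],
    [[0,0,0],[0.015,-0.008,0.31],0.4]
  ]
}}

```text
time_s: 25.15
tcp_pos: [0.6253, -0.0206, 0.0102]
orientation: [0.944, 0.33, 0.001, 0.0]
wrist_force: [0.2, -0.3, 0.4]
grip_width: 0.698
```

Good: 6 mm above the table's flange top region. I'll close slightly lower.

Request:
{"name": "step_arm", "arguments": {
  "series": [
    [[0,0,0],[-0.006,0,0.01],0.4],
    [[0,0,0],[-0.006,0,0.01],-1],
    [[0,0,0],[-0.006,0,0.01],-1],
    [[0,0,0],[-0.006,0,0.01],-1],
    [[0,0,0],[-0.006,0,0.01],-1],
    [[0,0,0],[-0.006,0,0.01],-1],
    [[0,0,0],[-0.006,0,0.01],-1]
  ],
  "squeeze": 25
}}

```text
time_s: 25.85
tcp_pos: [0.6245, -0.0211, 0.0087]
orientation: [0.944, 0.33, 0.001, 0.0]
wrist_force: [0.8, -0.0, 1.1]
grip_width: 0.382
```

Run:
```python
from h import *
s=arm.read_state(); p=s["tcp_pos"]
plan([[p[0],p[1],.14],[.605,.185,.14]],38.8)
```

```text
t 25.85 pos [ 0.6245 -0.0211  0.0087] F [ 0.8 -0.   1.1] grip mm 35.5
turn [0.001, -0.001, -0.003] shift [0.001, 0.001, -0.875] rows>= 3 -> [ 0.625 -0.021  0.14 ]
turn [0.0, 0.0, 0.0] shift [0.38, -0.576, 0.0] rows>= 3 -> [0.615 0.082 0.14 ]
turn [0.0, 0.0, 0.0] shift [0.38, -0.576, 0.0] rows>= 3 -> [0.605 0.185 0.14 ]
```

Request:
{"name": "step_arm", "arguments": {
  "series": [
    [[0,0,0],[0,0,-0.2],-1],
    [[0,0,0],[0,0,-0.5],-1],
    [[0,0,0],[0,0,-0.85],-1],
    [[0,0,0],[0.1,-0.15,-0.9],-1],
    [[0,0,0],[0.25,-0.38,-0.9],-1],
    [[0,0,0],[0.38,-0.57,-0.9],-1],
    [[0,0,0],[0.38,-0.57,-0.9],-1]
  ]
}}

```text
time_s: 26.55
tcp_pos: [0.6138, 0.0904, 0.1438]
orientation: [0.942, 0.335, 0.001, -0.003]
wrist_force: [-0.2, -0.0, -2.0]
grip_width: 0.383
```

Request:
{"name": "step_arm", "arguments": {
  "series": [
    [[0,0,0],[0.19,-0.28,0],-1],
    [[0,0,0],[0.38,-0.57,0],-1],
    [[0,0,0],[0.38,-0.57,0],-1],
    [[0,0,0],[0.38,-0.57,0],-1],
    [[0,0,0],[0.38,-0.57,0.1],-1],
    [[0,0,0],[0.38,-0.57,0.2],-1],
    [[0,0,0],[0.38,-0.57,0.2],-1]
  ]
}}

```text
time_s: 27.25
tcp_pos: [0.6029, 0.1887, 0.1118]
orientation: [0.943, 0.333, -0.002, -0.002]
wrist_force: [0.1, -0.6, -1.7]
grip_width: 0.378
```

Run:
```python
from h import *
plan([[.605,.185,.075]],38.8)
```

```text
t 27.25 pos [0.6029 0.1887 0.1118] F [ 0.1 -0.6 -1.7] grip mm 35.1
turn [-0.003, 0.001, 0.002] shift [-0.004, 0.029, 0.245] rows>= 1 -> [0.605 0.185 0.075]
```

Request:
{"name": "step_arm", "arguments": {
  "series": [
    [[-0.003,0.001,0.002],[-0.004,0.029,0],-1],
    [[-0.003,0.001,0.002],[-0.004,0.029,0],-1],
    [[-0.003,0.001,0.002],[-0.004,0.029,0.06],-1],
    [[-0.003,0.001,0.002],[-0.004,0.029,0.12],-1],
    [[-0.003,0.001,0.002],[-0.004,0.029,0.18],-1],
    [[-0.003,0.001,0.002],[-0.004,0.029,0.25],-1],
    [[-0.003,0.001,0.002],[-0.004,0.029,0.25],-1],
    [[-0.003,0.001,0.002],[-0.004,0.029,0.25],-1]
  ]
}}

```text
time_s: 28.05
tcp_pos: [0.6047, 0.1851, 0.0737]
orientation: [0.943, 0.332, -0.001, 0.0]
wrist_force: [-0.1, -0.1, -1.6]
grip_width: 0.382
```

Request:
{"name": "step_arm", "arguments": {
  "series": [
    [[0,0,0],[0,0,0.03],-1],
    [[0,0,0],[0,0,0.055],-1],
    [[0,0,0],[0,0,0.07],-1],
    [[0,0,0],[0,0,0.075],-1],
    [[0,0,0],[0,0,0.075],-1],
    [[0,0,0],[0,0,0.075],-1]
  ]
}}

```text
time_s: 28.65
tcp_pos: [0.6046, 0.185, 0.0627]
orientation: [0.943, 0.332, -0.001, 0.0]
wrist_force: [-1.4, -1.2, 1.2]
grip_width: 0.383
```

Contact at the expected height; releasing.

Request:
{"name": "step_arm", "arguments": {
  "series": [
    [[0,0,0],[0,0,0.004],-1],
    [[0,0,0],[0,0,0.004],0.4],
    [[0,0,0],[0,0,0.004],0.4],
    [[0,0,0],[0,0,0.004],0.4],
    [[0,0,0],[0,0,0.004],0.4],
    [[0,0,0],[0,0,0.004],0.4],
    [[0,0,0],[0,0,-0.2],0.4],
    [[0,0,0],[0,0,-0.5],0.4],
    [[0,0,0],[0,0,-0.6],0.4],
    [[0,0,0],[0,0,-0.6],0.4],
    [[0,0,0],[0,0,-0.6],0.4]
  ]
}}

```text
time_s: 29.75
tcp_pos: [0.6042, 0.1848, 0.152]
orientation: [0.943, 0.332, -0.001, 0.0]
wrist_force: [-1.1, 0.1, -0.3]
grip_width: 0.699
```

Run:
```python
from h import *
im,d,c=grab("wrist","w8"); P=cloud(d,c)
q=P[(P[...,2]>.065)&(P[...,2]<.075)&(np.hypot(P[...,0]-.605,P[...,1]-.1845)<.035)]
print(len(q),cv2.minEnclosingCircle((q[:,:2]*1000).astype(np.float32)), np.percentile(q[:,2],[10,50,90]))
plan([[.443,.284,.14]],38.8)
```

```text
852 ((604.2255249023438, 185.201416015625), 17.911714553833008) [0.06762694 0.06941996 0.07090822]
t 29.8 pos [0.6037 0.1846 0.1512] F [-0.2  0.3  0.1] grip mm 65.0
turn [-0.001, 0.003, -0.0] shift [-0.21, -0.594, 0.039] rows>= 2 -> [0.523 0.234 0.146]
turn [0.0, 0.0, 0.0] shift [-0.21, -0.594, 0.037] rows>= 2 -> [0.443 0.284 0.14 ]
```

View pics/w8.png

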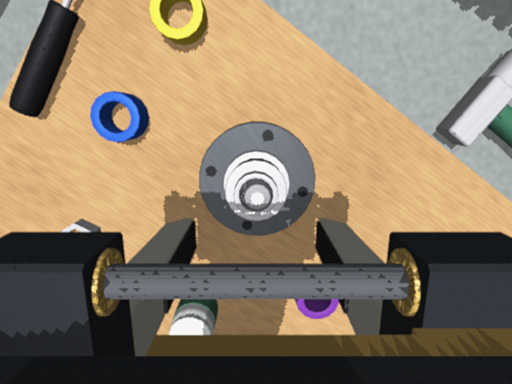

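The collar's top is at 0.0695 (expected 0.070) and it is centred. Next is the hex collar.

Request:
{"name": "step_arm", "arguments": {
  "series": [
    [[0,0.003,0],[-0.21,-0.59,0],0.4],
    [[0,0.003,0],[-0.21,-0.59,0],0.4],
    [[0,0.003,0],[-0.21,-0.59,0],0.4],
    [[0,0.003,0],[-0.21,-0.59,0],0.4]
  ]
}}

```text
time_s: 30.2
tcp_pos: [0.522, 0.2342, 0.15]
orientation: [0.943, 0.333, -0.002, -0.0]
wrist_force: [0.3, -0.5, -0.2]
grip_width: 0.7
```

Request:
{"name": "step_arm", "arguments": {
  "series": [
    [[0,0,0],[-0.21,-0.58,0],0.3],
    [[0,0,0],[-0.21,-0.58,0],0.3],
    [[0,0,0],[-0.21,-0.58,0],0.3],
    [[0,0,0],[-0.21,-0.58,0.3],0.3],
    [[0,0,0],[-0.21,-0.58,0.6],0.3],
    [[0,0,0],[-0.21,-0.58,0.6],0.3],
    [[0,0,0],[-0.21,-0.58,0.6],0.3]
  ]
}}

```text
time_s: 30.9
tcp_pos: [0.4435, 0.281, 0.0597]
orientation: [0.943, 0.332, -0.002, 0.0]
wrist_force: [-0.0, 0.5, -0.3]
grip_width: 0.65
```

Run:
```python
from h import *
im,d,c=grab("wrist","w9"); P=cloud(d,c)
m=(P[...,2]>.0125)&(P[...,2]<.022)&(np.hypot(P[...,0]-.443,P[...,1]-.284)<.03)
q=P[m]; h=cv2.convexHull((q[:,:2]*1000).astype(np.float32)); C=cv2.minEnclosingCircle(h); M=cv2.moments(h); ctr=np.array([M['m10'],M['m01']])/M['m00']
print(len(q),C,ctr,np.percentile(q[:,2],[10,50,90]))
a=np.radians(np.arange(0,60,.5)); x=h[:,0]
w=[max(np.ptp(x@[np.cos(t+k*np.pi/3),np.sin(t+k*np.pi/3)]) for k in range(3)) for t in a]
i=np.argmin(w); print("flat normal deg mod60",i*.5,w[i],max(w))
plan([[ctr[0]/1000,ctr[1]/1000,.005]],38.8)
```

```text
1166 ((442.907958984375, 284.5408630371094), 20.57548713684082) [442.82838826 284.47636972] [0.01458153 0.01562952 0.01649333]
flat normal deg mod60 9.5 36.47442377305401 41.1288273270996
t 30.95 pos [0.4443 0.282  0.0612] F [ 0.3 -0.1  0.8] grip mm 60.3
turn [-0.001, 0.001, 0.0] shift [0.003, -0.019, 0.374] rows>= 2 -> [0.443 0.284 0.005]
```

View pics/w9.png

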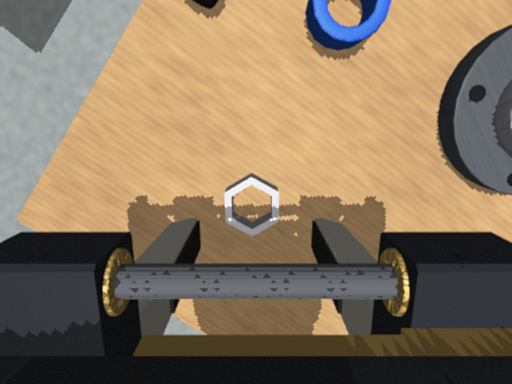

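The hex at (251,204) has one pair of flats facing the jaws. Grasping.

Request:
{"name": "step_arm", "arguments": {
  "series": [
    [[0,0,0],[0.003,-0.019,0.15],0.3],
    [[0,0,0],[0.003,-0.019,0.3],0.3],
    [[0,0,0],[0.003,-0.019,0.37],0.3],
    [[0,0,0],[0.003,-0.019,0.37],0.3],
    [[0,0,0],[0.003,-0.019,0.37],0.3]
  ]
}}

```text
time_s: 31.45
tcp_pos: [0.4439, 0.285, 0.007]
orientation: [0.943, 0.332, 0.001, -0.001]
wrist_force: [0.1, -0.1, 0.3]
grip_width: 0.649
```

Request:
{"name": "step_arm", "arguments": {
  "series": [
    [[0,0,0],[0,0,0],-1],
    [[0,0,0],[0,0,0],-1],
    [[0,0,0],[0,0,0],-1],
    [[0,0,0],[0,0,0],-1],
    [[0,0,0],[0,0,0],-1],
    [[0,0,0],[0,0,0],-1]
  ]
}}

```text
time_s: 32.05
tcp_pos: [0.4442, 0.2851, 0.0074]
orientation: [0.943, 0.332, 0.001, -0.001]
wrist_force: [0.3, 0.1, 5.2]
grip_width: 0.381
```

Run:
```python
from h import *
s=arm.read_state(); p=s["tcp_pos"]
plan([[p[0],p[1],.14],[.6055,.186,.14]],38.8)
```

```text
t 32.05 pos [0.4442 0.2851 0.0074] F [0.3 0.1 5.2] grip mm 35.4
turn [-0.0, -0.001, 0.0] shift [0.002, -0.001, -0.884] rows>= 3 -> [0.444 0.285 0.14 ]
turn [0.0, 0.0, 0.0] shift [0.212, 0.594, 0.0] rows>= 2 -> [0.525 0.236 0.14 ]
turn [0.0, 0.0, 0.0] shift [0.212, 0.594, 0.0] rows>= 2 -> [0.606 0.186 0.14 ]
```

Request:
{"name": "step_arm", "arguments": {
  "series": [
    [[0,0,0],[0,0,-0.2],-1],
    [[0,0,0],[0,0,-0.5],-1],
    [[0,0,0],[0,0,-0.85],-1],
    [[0,0,0],[0,0.1,-0.92],-1],
    [[0,0,0],[0.1,0.3,-0.92],-1],
    [[0,0,0],[0.21,0.59,-0.92],-1],
    [[0,0,0],[0.21,0.59,-0.92],-1]
  ]
}}

```text
time_s: 32.75
tcp_pos: [0.5301, 0.2291, 0.1449]
orientation: [0.945, 0.327, 0.002, 0.002]
wrist_force: [0.8, -1.1, -0.8]
grip_width: 0.384
```

Request:
{"name": "step_arm", "arguments": {
  "series": [
    [[0,0,0],[0.1,0.28,0],-1],
    [[0,0,0],[0.21,0.57,0],-1],
    [[0,0,0],[0.21,0.57,0],-1],
    [[0,0,0],[0.21,0.57,0],-1],
    [[0,0,0],[0.21,0.57,0.1],-1],
    [[0,0,0],[0.21,0.57,0.2],-1],
    [[0,0,0],[0.21,0.57,0.2],-1]
  ]
}}

```text
time_s: 33.45
tcp_pos: [0.6044, 0.1824, 0.113]
orientation: [0.944, 0.329, -0.001, 0.001]
wrist_force: [0.0, -0.2, -0.3]
grip_width: 0.383
```

Run:
```python
from h import *
plan([[.6057,.1856,.095]],38.8)
```

```text
t 33.45 pos [0.6044 0.1824 0.113 ] F [ 0.  -0.2 -0.3] grip mm 35.7
turn [0.001, 0.002, -0.005] shift [0.021, -0.012, 0.12] rows>= 1 -> [0.606 0.186 0.095]
```

Request:
{"name": "step_arm", "arguments": {
  "series": [
    [[0,0.002,-0.005],[0.021,-0.012,0],-1],
    [[0,0.002,-0.005],[0.021,-0.012,0],-1],
    [[0,0.002,-0.005],[0.021,-0.012,0.06],-1],
    [[0,0.002,-0.005],[0.021,-0.012,0.12],-1],
    [[0,0.002,-0.005],[0.021,-0.012,0.12],-1],
    [[0,0.002,-0.005],[0.021,-0.012,0.12],-1]
  ]
}}

```text
time_s: 34.05
tcp_pos: [0.6055, 0.1854, 0.0945]
orientation: [0.943, 0.332, 0.0, 0.001]
wrist_force: [-0.1, 0.2, -0.4]
grip_width: 0.381
```

Bottom at ~0.087, just over the tip; descending 17 mm gradually.

Request:
{"name": "step_arm", "arguments": {
  "series": [
    [[0,0,0],[0,0,0.03],-1],
    [[0,0,0],[0,0,0.05],-1],
    [[0,0,0],[0,0,0.07],-1],
    [[0,0,0],[0,0,0.09],-1],
    [[0,0,0],[0,0,0.105],-1],
    [[0,0,0],[0,0,0.115],-1],
    [[0,0,0],[0,0,0.115],-1],
    [[0,0,0],[0,0,0.115],-1]
  ]
}}

```text
time_s: 34.85
tcp_pos: [0.6055, 0.1854, 0.0775]
orientation: [0.943, 0.332, 0.0, 0.001]
wrist_force: [-1.7, -0.1, 1.8]
grip_width: 0.386
```

Contact at the expected height (0.0772). Releasing and lifting.

Request:
{"name": "step_arm", "arguments": {
  "series": [
    [[0,0,0],[0,0,0.003],-1],
    [[0,0,0],[0,0,0.003],0.3],
    [[0,0,0],[0,0,0.003],0.3],
    [[0,0,0],[0,0,0.003],0.3],
    [[0,0,0],[0,0,0.003],0.3],
    [[0,0,0],[0,0,0.003],0.3],
    [[0,0,0],[0,0,-0.2],0.3],
    [[0,0,0],[0,0,-0.5],0.3],
    [[0,0,0],[0,0,-0.7],0.3],
    [[0,0,0],[0,0,-0.7],0.3],
    [[0,0,0],[0,0,-0.7],0.3]
  ]
}}

```text
time_s: 35.95
tcp_pos: [0.6055, 0.1855, 0.183]
orientation: [0.943, 0.332, 0.001, 0.001]
wrist_force: [0.3, 0.3, -1.0]
grip_width: 0.649
```

Run:
```python
from h import *
im,d,c=grab("wrist","w10"); P=cloud(d,c)
r=np.hypot(P[...,0]-.605,P[...,1]-.1845)
q=P[(P[...,2]>.081)&(P[...,2]<.092)&(r<.03)]
print(len(q),cv2.minEnclosingCircle((q[:,:2]*1000).astype(np.float32)), np.percentile(q[:,2],[2,10,50,90,98]))
A=np.c_[q[:,:2]-q[:,:2].mean(0),np.ones(len(q))]; print("tilt deg",np.degrees(np.linalg.lstsq(A,q[:,2],rcond=None)[0][:2]))
plan([[.55,.12,.2]],38.8)
```

```text
777 ((604.2166137695312, 185.373779296875), 20.596235275268555) [0.08177743 0.08445401 0.08559635 0.0864565  0.08710111]
tilt deg [-0.08092751 -0.15623   ]
t 36.0 pos [0.6047 0.1852 0.1817] F [-0.5 -0.9 -0. ] grip mm 60.8
turn [0.001, 0.001, -0.0] shift [-0.557, 0.11, -0.121] rows>= 2 -> [0.55 0.12 0.2 ]
```

View pics/w10.png

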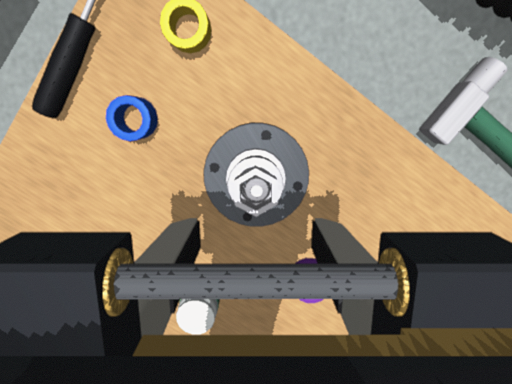

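Hex top at 0.0856 (expected 0.086), level. I'll back away and take final views.

Request:
{"name": "step_arm", "arguments": {
  "series": [
    [[0,0,0],[-0.55,0.1,-0.1],0.3],
    [[0,0,0],[-0.55,0.1,-0.1],0.3],
    [[0,0,0],[-0.55,0.1,-0.1],0.3],
    [[0,0,0],[-0.55,0.1,-0.1],0.3],
    [[0,0,0],[-0.55,0.1,-0.1],0.3]
  ]
}}

```text
time_s: 36.5
tcp_pos: [0.5499, 0.123, 0.196]
orientation: [0.943, 0.333, -0.001, 0.0]
wrist_force: [-0.2, 0.8, 1.2]
grip_width: 0.651
```

Run:
```python
from h import *
im,d,c=grab("scene","s11"); a=cv2.cvtColor(im,cv2.COLOR_RGB2BGR)
cv2.imwrite("pics/s11z.png",np.vstack([cv2.resize(a[130:200,240:360],None,fx=5,fy=4),cv2.resize(a[150:310,130:280],(600,300))]))
cv2.imwrite("pics/s11f.png",a)
```

```text
(no output)
```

View pics/s11z.png

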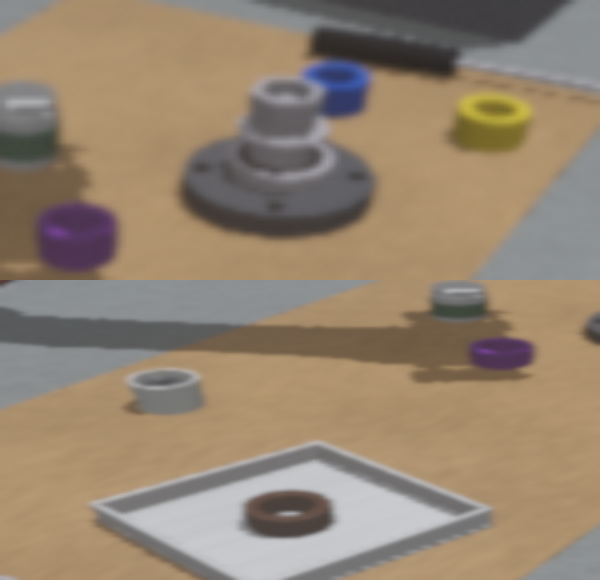

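View pics/s11f.png

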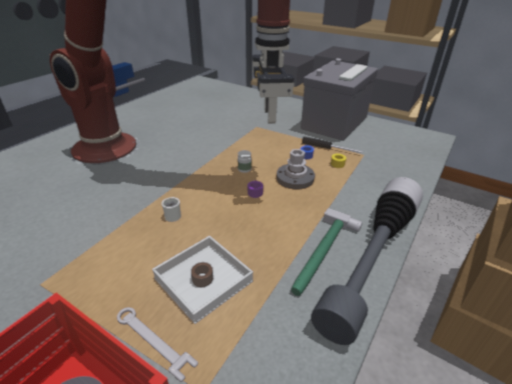

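The stack at (296,170) is in the right order, the bush lies in the tray at (202,273), and the tin, cup and hammer have not moved. Handing in.

Run:
```python
from h import *
print(arm.hand_in()); print(arm.read_state()["time_s"])
```

```text
the job is handed in; nothing more can be done
None
the job is handed in; nothing more can be done
```

The job is done and handed in at about 36.5 s of robot time. The worn bush lies in the middle of the scrap tray. On the shaft, from the bottom up, sit the bearing ring, plain sleeve, flanged collar (flange down) and hexagonal collar.

- **Seating:** the measured top faces were 0.053–0.054 m for the sleeve, 0.0695 m for the flanged collar and 0.0856 m for the hex collar. The expected heights were 0.054, 0.070 and 0.086 m. The hex collar was level to about 0.2 degrees.
- **Bearing ring:** I judged it by eye from two pictures. Its seating also follows from the sleeve top above it being at the right height.
- **Bystanders:** in the last scene picture the grease tin, bolt cup and hammer look unmoved. I did not re-measure them.
- **Forces:** the highest wrist-force component in any reading was about 6.5 N. At hand-in the gripper was clear of everything.
- **Disagreements:** the top and wrist cameras differed by about 1–2 mm, which is within the stated calibration. No check failed.

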